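# Move the snapped-in tube carrier from the shaker to the magnetic stand

## Robot

A 6-joint arm with a two-finger parallel gripper is mounted at the origin on the work surface. World frame = base frame: x ahead of the robot, y to its left, z up, the work surface at z = 0. Lengths are in m, angles in rad, forces in N, time in s.
With the tool pointing down it reaches from about 0.35 to 0.975 m from the base axis. Payload 4.9 kg.
Tool frame: the origin (TCP) lies at the very end of the fingers, on their centre line; the grasp point (between the pads) lies 19 mm behind it; z points along the fingers, x is the direction in which the jaws open and shut, and the axes are right-handed (so a half turn about z gives the same grasp; the last joint's range is limited). The gripper opens to 85 mm and grips with 20 to 120 N. Pads are 22 mm wide; open, the fingers measure 114 mm over their backs; the gripper's body (76 mm by 85 mm) begins 54 mm behind the grasp point. The pads swing forward as they close: fully open they stand 13 mm farther back than shut.
Start: joints at [-1.311, 0.053, 1.613, -0, 1.476, -0.119], TCP at [0.231, -0.581, 0.231] pointing down, gripper open.
Joint ranges: [-3.01, 3.01], [-1.01, 2.22], [0.06, 2.58], [-1.02, 4.17], [0.09, 2.62], [-3.14, 3.14]. Speed limits (rad/s): [2.57, 2.57, 3.14, 3.14, 3.14, 3.14].

## Interface

Orientations are given as a rotation vector (axis times angle).
In Python, from station import readout, viewer, ctrl, nets gives the robot as it stands. The module is installed in compiled form; this text tells all that it offers.
- The arm moves only by the tool step_arm, never from a script. Its argument "moves" is a list that holds one entry, the list of rows, each a list of 4 numbers: the shift along the world's x, y, z in cm, then the turn about the world's z in rad. In form: [[[dx, dy, dz, yaw], ...]]. A call has 1 to 10 rows; each row shifts and turns the commanded pose from where the row before left it; what a row does not reach is not made up. A row lasts 1/12 s, in which the tool goes at most 41.7 mm and 7.16 degrees, less where a joint would pass 70% of its speed; a pose out of reach is approached as far as the arm can. A call is refused whole if a number of a shift passes 4.17 or a number of a turn 0.125, either way. A call with a gripper value outside its range is refused whole. "grip" is the closure, from 0 (fully open) to 1 (shut), set as the call begins (left out, the last holds). The fingers move at their own pace and stop on an object; "squeeze" is the grip in N (left out, the last holds). Time passes only in rows, so rows that do not move let the fingers close. It gives the time, the measured TCP pose, the force and the opening at its end, in the units of the state.
- readout.get_obs(): the state, without advancing time (a new reading comes with each control period).
- viewer.get_image(name): name is "scene" or "top"; returns the picture (384x512x3 uint8, blue, green, red); there is no depth.
- viewer.calibration(name): a dict with "camera_matrix" (3x3 intrinsics, pixels), "R" (3x3) and "t" (3): a world point X has camera coordinates R X + t. Camera axes: x right, y down, z forward; pixel columns grow to the right and rows downward; lengths in m; the calibration is good to about 2 mm. A picture is of the moment at which its call begins. calibration takes no time and is no camera call.
- ctrl.finish_job(): hands the job in, once; it reports no verdict.
Trained networks look in the newest picture that a camera, given by its name, has taken for a name from the list of things; names that differ only in an ending like _2 or _b are one class to them, and where a whole thing is asked for, a point or a joint stands for the part that bears it (a point fixed in the world has none). Each returns a list of dicts, best first, with "confidence" (0 to 1); they miss things now and then, are a little off and sometimes report something else, mostly with a low value. They report only what shows in the picture. A call takes as long as a camera call. They do not tell look-alikes from the thing itself.
- nets.masks_of(camera, thing): "region" (384x512 bool, what is visible of it) and "box" ([left, top, right, bottom] in pixels, round what is visible of it).
- nets.pinpoint(camera, thing): "at" ([column, row] in pixels: a listed point, or the origin of a listed thing).
The state is a dict: "t": time; "q": joint angles; "dq": joint speeds; "effort": joint torques, N m; "tool_pos": TCP position; "tool_rot": TCP orientation; "contact_force": force on the tool from outside, world axes, zero at the start; "wrist_torque": the same for the moment, N m; "opening": finger opening in m.
Only numpy, scipy, OpenCV 4.12 (cv2) and the standard library are available. Lean on these libraries where they do the work, as an engineer would, in place of code of your own. Each camera call takes 0.05 s, during which the arm holds its last target. There are 200 camera calls.

## Task

The beads are mixed: squeeze the two blue spring tabs of the white tube carrier together to free it from the shaker, lift it out level, and snap it fully home in the well of the dark magnetic stand, either way round, so that both tabs catch and it sits flush and level. Be gentle with the plastic: pinch little harder than the tabs need, do not pull while a tab is still caught, press no harder than the click needs, keep the tubes upright, and leave everything else on the bench where it is.

Things in the scene. Friction and masses are not known exactly. Their poses are not given: they have to be found in the camera images.
- carrier: White plastic carrier with eight lidded tubes in two rows, 0.15 to 0.28 kg, 96 mm long (its x), 35 mm wide (its y). Origin: centre of its flat underside; z up. Its foot is 92 x 34 mm; deck top 44 mm and tube lids 50 mm above the origin. One blue tab stands at the middle of each long side. It is home in a well when its origin lies within 1 mm of that well's point.
- carrier_boss (a point): Centre of the blue top of the carrier's thumb boss, the place to press it down: 24 mm (x) by 22 mm (y), in the middle of the deck, 54 mm above the carrier's origin, 4 mm above the tube lids. The tabs stand up to 10 mm higher, 54 mm apart inside when at rest.
- carrier_pinch (a point): Point midway between the finger pads of the two tabs, 53 mm above the carrier's origin. Here the tabs' outer faces are 57 mm apart at rest; pinched to their stops the fingers stand 38 mm apart. The pads span 40 to 63 mm above the origin, the well's rim is at 30 mm: keep the fingertips above it.
- tab_a: Blue sprung tab on the carrier's +y side, 24 mm wide (along x), 3 mm thick, leaning outward at rest. Origin on its hinge: 19 mm out from the carrier's middle, 5 mm above its underside. Its barb is clear of the catch after about two thirds of the travel. Squeezing takes 3 N per tab to start and about 10 N to reach the stop; more than 25 N breaks it.
- tab_b: The same blue tab on the carrier's -y side (mirror image). Both must be in together: with either still caught the carrier cannot rise.
- shaker: White bench shaker, 196 x 200 mm, fixed to the bench, with a dark control panel on its -y side. Origin: centre of its underside; z up. On top an aluminium block, 118 x 86 mm, holds the carrier; its rim with the two catch lips is 118 mm above the bench.
- shaker_well (a point): Centre of the shaker's well floor, 88 mm above the bench; x along the well's long side. The carrier starts snapped in here, axes along these. A sprung lifter in the floor pushes up with 4 N and raises a freed carrier 6 mm. The well guides it for 30 mm. More than 30 N between carrier and shaker breaks the catches.
- stand: Low dark magnetic stand, 150 x 104 mm, 44 mm high, fixed to the bench. Origin: centre of its underside; z up; x along its long side. A copper-faced magnet bar, 70 x 6 mm, 26 mm high, stands in the middle of its well and enters the 10 mm slot under the carrier.
- stand_well (a point): Centre of the stand's well floor, 14 mm above the bench; x along its long side. Well 93.5 x 35.5 mm, rim 30 mm above its floor, 0.75 mm play all round, edges barely broken: feel for the mouth. A 4 N lifter holds an unlatched carrier 6 mm up. With the tabs let go their barbs meet the lips 12 mm above home; 10 to 15 N down on the boss snaps it in at the floor. Over 30 N between carrier and stand breaks it.
- blue_rack: Blue tube rack, 102 x 70 mm, 45 mm high with lidded tubes to 53 mm. Origin: centre of its underside. Leave it where it is.
- tip_box: Blue tip box with a pale lid, 82 x 122 mm, 67 mm high. Origin: centre of its underside. Leave it where it is.
- timer: White bench timer, 60 x 75 mm, 18 mm high. Origin: centre of its underside. Leave it where it is.
- marker: Black marker pen lying on the bench, 118 mm long, 13 mm thick. Origin: underside, near its middle. Leave it where it is.
There are look-alikes about, which are no part of the job. Leave any pink look-alike of the carrier alone.

How it is judged:
By the outcome, as a careful person would: the job done as asked, in the order asked, and still so for the second after the job is handed in, with the robot touching nothing.
It also fails if it takes over 70 s, if anything falls off the work surface, if the arm or the gripper's body presses on something with over 40 N, if the wrist force passes 120 N, or if a joint passes its speed limit or range.

## Working session

There is one attempt and no reset: what is moved stays moved. The work goes in short steps, Python scripts to look and compute and a tool call to move; the robot and the scene stay as the last step left them, time stands still between calls to the robot, and variables do not carry over. Pictures are saved under pics/ and viewed, about 8 in all and at most 12, crops included, and the job is handed in when it is done.

Besides the shell and the picture viewer there is one more tool, called by a JSON object that holds its "api" and its "payload", one argument or row to a line. step_arm: Moves the arm, as the interface text tells. Its arguments: {"type":"object","properties":{"moves":{"type":"array","items":{"type":"array","items":{"type":"array","items":{"type":"number"}}}},"grip":{"type":"number"},"squeeze":{"type":"number"}},"required":["moves"]}

```bash
mkdir -p pics; cat > h.py <<'E'
import numpy as np, cv2
from station import readout, viewer, ctrl, nets
def ray(c,uv):
    k=viewer.calibration(c);K,R,t=[np.array(k[a],float) for a in("camera_matrix","R","t")]
    t=t.ravel();d=R.T@np.linalg.inv(K)@np.array([uv[0],uv[1],1.]);return -R.T@t,d/np.linalg.norm(d)
def tri(u1,u2,c1="scene",c2="top"):
    (o1,d1),(o2,d2)=ray(c1,u1),ray(c2,u2)
    s=np.linalg.lstsq(np.c_[d1,-d2],o2-o1,rcond=None)[0]
    a,b=o1+s[0]*d1,o2+s[1]*d2;return (a+b)/2,np.linalg.norm(a-b)
def atz(c,uv,z):
    o,d=ray(c,uv);return o+d*(z-o[2])/d[2]
def proj(c,X):
    k=viewer.calibration(c);p=np.array(k["camera_matrix"])@(np.array(k["R"])@np.array(X)+np.array(k["t"]).ravel());return p[:2]/p[2]
E
python3 - <<'E'
from h import *
a=viewer.get_image("scene");b=viewer.get_image("top")
cv2.imwrite("a.png",a);cv2.imwrite("b.png",b)
cv2.imwrite("pics/1s.png",cv2.resize(a,(800,600),interpolation=2)); cv2.imwrite("pics/1t.png",cv2.resize(b,(800,600),interpolation=2))
for th in["carrier","carrier_boss","carrier_pinch","tab_a","shaker","shaker_well","stand","stand_well"]:
  for c in["scene","top"]:
    print(th,c,[(np.round(r["at"],1).tolist(),round(r["confidence"],2)) for r in nets.pinpoint(c,th)])
o=readout.get_obs();print({k:np.round(v,3).tolist() for k,v in o.items()})
for c in["scene","top"]:print(c,ray(c,(256,192)))
E
```

```text
carrier scene [([318.1, 127.8], 0.87), ([354.3, 181.2], 0.75), ([287.1, 141.4], 0.56)]
carrier top [([181.3, 220.2], 0.83), ([150.8, 153.5], 0.68), ([121.1, 239.0], 0.57)]
carrier_boss scene [([324.0, 115.8], 0.95), ([290.0, 127.4], 0.58)]
carrier_boss top [([115.1, 237.0], 0.97), ([176.9, 221.3], 0.71), ([146.5, 146.5], 0.61)]
carrier_pinch scene [([359.1, 174.3], 0.91), ([287.0, 131.4], 0.57)]
carrier_pinch top [([177.3, 219.6], 0.89), ([115.7, 237.7], 0.74), ([144.3, 148.8], 0.59), ([378.1, 201.1], 0.38)]
tab_a scene [([359.7, 185.9], 0.63), ([281.3, 137.0], 0.6), ([283.1, 145.6], 0.58), ([311.8, 128.7], 0.49), ([347.6, 181.7], 0.44), ([326.5, 126.0], 0.36)]
tab_a top [([183.1, 212.9], 0.59), ([116.4, 231.6], 0.5), ([124.1, 241.9], 0.49), ([155.0, 157.3], 0.47), ([142.5, 150.0], 0.38), ([182.8, 221.6], 0.22)]
shaker scene [([283.2, 161.0], 0.95), ([285.4, 142.6], 0.49)]
shaker top [([188.6, 224.0], 0.83), ([295.8, 260.0], 0.58)]
shaker_well scene [([281.6, 144.7], 0.84)]
shaker_well top [([184.5, 222.4], 0.97), ([294.7, 188.9], 0.46)]
stand scene [([142.5, 274.4], 0.59)]
stand top [([375.8, 197.1], 0.88)]
stand_well scene [([144.0, 274.5], 0.82)]
stand_well top [([374.8, 199.2], 0.63), ([177.5, 219.9], 0.24)]
{'t': 0.9, 'q': [-1.311, 0.053, 1.613, 0.0, 1.476, -0.119], 'dq': [-0.002, 0.001, 0.0, 0.0, -0.003, -0.0], 'effort': [-0.001, -39.368, -37.047, -0.0, 0.0, 0.0], 'tool_pos': [0.231, -0.581, 0.231], 'tool_rot': [-2.6, 1.764, -0.0], 'contact_force': [-1.224, -0.171, 0.198], 'wrist_torque': [0.051, 0.021, -0.033], 'opening': 0.086}
scene (array([ 0.98044017, -0.19716731,  0.82795313]), array([-0.44152402,  0.33911751, -0.83069601]))
top (array([0.46344603, 0.07456857, 1.1399093 ]), array([ 0.10584528,  0.02015156, -0.9941784 ]))
```

View pics/1s.png

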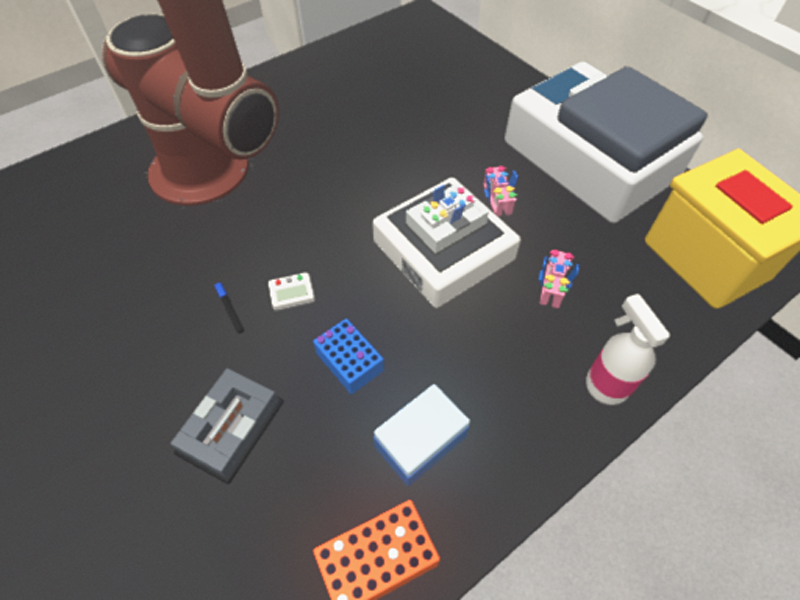

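View pics/1t.png

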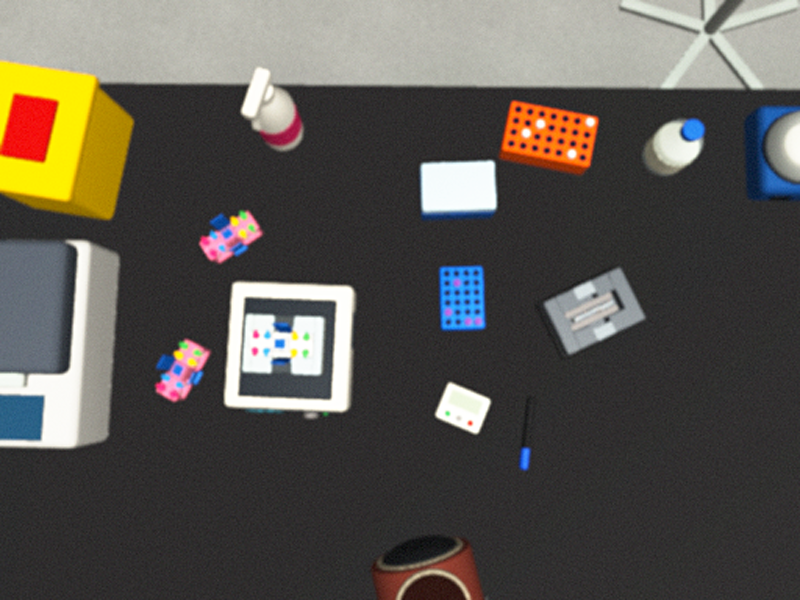

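Possible carriers are the white one in the shaker (scene (288,130), top (181,220)), a pink one (scene (320,120), top (116,237)) and another pink one (scene (357,175), top (147,151)). I choose the white one and check it in a close crop. The stand is at scene (143,272), top (375,199).

```bash
python3 - <<'E'
from h import *
a=cv2.imread("a.png");b=cv2.imread("b.png")
def cr(im,x,y,w,h,s): return cv2.resize(im[y:y+h,x:x+w],(w*s,h*s),interpolation=cv2.INTER_CUBIC)
A=cr(a,235,105,100,75,4);B=cr(b,140,175,100,75,4);C=cr(a,100,228,100,75,4);D=cr(b,330,162,100,75,4)
cv2.imwrite("pics/2.png",np.vstack([np.hstack([A,B]),np.hstack([C,D])]))
for n,u,v in[("boss",(290,127.4),(176.9,221.3)),("pinch",(287,131.4),(177.3,219.6)),("shwell",(281.6,144.7),(184.5,222.4)),("stwell",(144,274.5),(374.8,199.2)),("stand",(142.5,274.4),(375.8,197.1)),("carrier",(287.1,141.4),(181.3,220.2))]:
  p,e=tri(u,v);print(n,p.round(4),round(e,4))
E
```

```text
boss [0.5004 0.2822 0.1378] 0.0082
pinch [0.5017 0.2788 0.127 ] 0.0031
shwell [0.4964 0.2701 0.0743] 0.0058
stwell [ 0.5691 -0.2227 -0.0007] 0.0109
stand [ 0.5732 -0.2238  0.0111] 0.0138
carrier [0.5032 0.2789 0.0872] 0.0015
```

View pics/2.png

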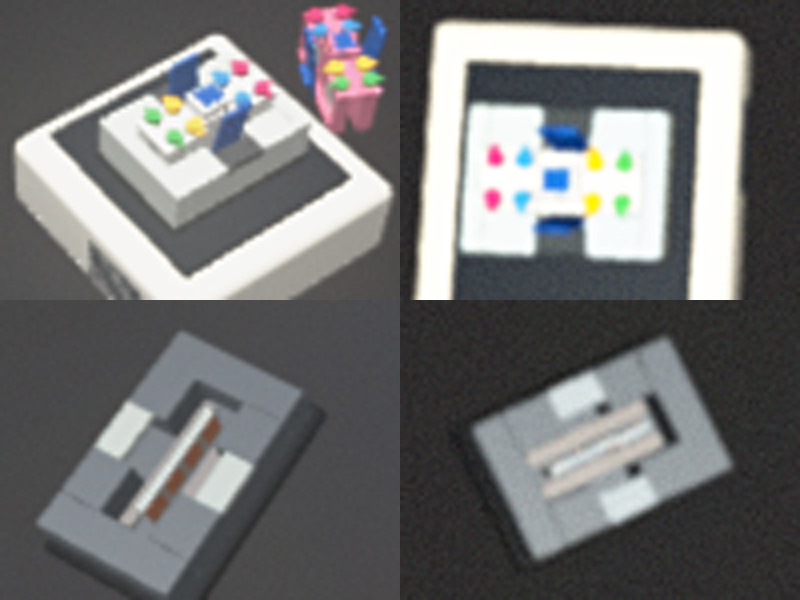

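The crop confirms the choice: the white carrier sits in the aluminium block, with its boss near scene (287,129), top (179,220) and the tabs at its ±y sides. The stand's well and magnet bar show clearly. Next I refine both poses.

```bash
python3 - <<'E'
from h import *
from scipy.optimize import least_squares
def corners(cam,pts,off):
    return cam,np.array(pts,float)/4+np.array(off)-0.375
def fit(obs,hx,hy,z,p0,label):
    def res(p,cams=None):
        r=[]
        for cam,uv in obs:
            for (sx,sy) in S:
                c,s=np.cos(p[2]),np.sin(p[2]);x,y=sx*hx,sy*hy
                q=proj(cam,[p[0]+c*x-s*y,p[1]+s*x+c*y,p[3] if len(p)>3 else z])
                r.append(np.min(np.linalg.norm(uv-q,axis=1)))
        return np.array(r)
    S=[(1,1),(1,-1),(-1,1),(-1,-1)]
    f=least_squares(res,p0+[z]);print(label,f.x.round(4),res(f.x).round(2))
    allobs=obs
    for o in allobs:
        obs=[o];f=least_squares(lambda p:res(p),p0);print("  ",o[0],f.x.round(4))
st=[corners("scene",[(183,32),(302,92),(170,297),(38,223)],(100,228)),corners("top",[(70,128),(268,37),(333,167),(138,260)],(330,162))]
fit(st,.075,.052,.044,[.57,-.223,-1.1],"stand")
bl=[corners("scene",[(100,120),(209,75),(310,132),(178,226)],(235,105)),corners("top",[(72,103),(270,110),(265,260),(60,253)],(140,175))]
bl=[bl[1]]
fit(bl,.059,.043,.118,[.5,.279,-1.57],"block")
a=cv2.imread("a.png");b=cv2.imread("b.png")
def blue(im,x,y,w,h,off):
    hsv=cv2.cvtColor(im,40);m=cv2.inRange(hsv,(104,120,60),(125,255,255))
    mm=np.zeros_like(m);mm[y:y+h,x:x+w]=m[y:y+h,x:x+w]
    n,l,s,c=cv2.connectedComponentsWithStats(mm);return [(s[i,4],c[i].round(2)) for i in range(1,n) if s[i,4]>3]
print(A:=blue(a,265,112,45,40,0));print(B:=blue(b,165,200,35,36,0))
for cam,L in(("scene",A),("top",B)):
    for n,c in L: print(cam,n,c,atz(cam,c,.142).round(4))
E
```

```text
stand [ 0.5676 -0.2195 -1.1118  0.0357] [3.61 4.05 3.77 2.45 2.23 2.61 3.26 4.03]
   scene [ 0.5699 -0.2174 -1.1079]
   top [ 0.5688 -0.2196 -1.1148]Traceback (most recent call last):
  File "<stdin>", line 23, in <module>
  File "<stdin>", line 15, in fit
    return func(*args, **kwargs)
    result = trf(vector_fun.fun, vector_fun.jac, x0, f0, J0, lb, ub, ftol, xtol,
                 gtol, max_nfev, x_scale, loss_function, tr_solver,
                 tr_options.copy(), verbose, callback=callback_wrapped)
    return trf_no_bounds(
        fun, jac, x0, f0, J0, ftol, xtol, gtol, max_nfev, x_scale,
        loss_function, tr_solver, tr_options, verbose, callback=callback)
    J = jac(x)
    self._update_jac()
    ~~~~~~~~~~~~~~~~^^
    self.J = self.jac_wrapped(xp_copy(self.x), f0=self.f)
             ~~~~~~~~~~~~~~~~^^^^^^^^^^^^^^^^^^^^^^^^^^^^
    J, dct = approx_derivative(
             ~~~~~~~~~~~~~~~~~^
        self.fun,
        ^^^^^^^^^
    ...<2 lines>...
        **self.finite_diff_options,
        ^^^^^^^^^^^^^^^^^^^^^^^^^^^
    )
    ^
    J, _nfev = _dense_difference(fun_wrap
[... 179 characters left out ...]
                           mf)
                             ^^^
    df = [f_eval - f0 for f_eval in f_evals]
                                    ^^^^^^^
    f = np.atleast_1d(self.fun(x, *self.args, **self.kwargs))
                      ~~~~~~~~^^^^^^^^^^^^^^^^^^^^^^^^^^^^^^
    return np.atleast_1d(self.fun(x))
                         ~~~~~~~~^^^
    return self.f(x, *self.args, **self.kwargs)
           ~~~~~~^^^^^^^^^^^^^^^^^^^^^^^^^^^^^^
  File "<stdin>", line 11, in res
  File "h.py", line 13, in proj
    k=viewer.calibration(c);p=np.array(k["camera_matrix"])@(np.array(k["R"])@np.array(X)+np.array(k["t"]).ravel());return p[:2]/p[2]
ValueError: time passes only in moves, steps and waits
```

```bash
sed -i 's/^from station.*/&\nfrom functools import cache\n_cal=cache(viewer.calibration)/; s/k=viewer.calibration(c)/k=_cal(c)/' h.py; python3 - <<'E'
from h import *
from scipy.optimize import least_squares
print(_cal("top")["camera_matrix"],_cal("scene")["camera_matrix"])
def C(pts,off): return np.array(pts,float)/4+np.array(off)-0.375
S=np.array([(1,1),(1,-1),(-1,-1),(-1,1)])
def fit(obs,hx,hy,z,p0,label):
    def pr(cam,p):
        c,s=np.cos(p[2]),np.sin(p[2]);q=S*[hx*p[4],hy*p[5]]
        return np.array([proj(cam,[p[0]+c*x-s*y,p[1]+s*x+c*y,p[3]]) for x,y in q])
    P=[]
    p0=np.array(p0+[z,1,1.])
    for cam,uv in obs:
        q=pr(cam,p0);P.append((cam,np.array([uv[np.argmin(np.linalg.norm(uv-a,axis=1))] for a in q])))
    for nm,o,free in[("both",P,6),("noscale",P,4)]+[(a[0],[a],3) for a in P]:
        g=lambda v:np.concatenate([(pr(c,np.r_[v,p0[len(v):]])-u).ravel() for c,u in o])
        f=least_squares(g,p0[:free]);print(label,nm,f.x.round(4),g(f.x).round(1))
fit([("scene",C([(183,32),(302,92),(170,297),(38,223)],(100,228))),("top",C([(70,128),(268,37),(333,167),(138,260)],(330,162)))],.075,.052,.044,[.57,-.223,-1.11],"stand")
fit([("top",C([(72,103),(270,110),(265,260),(60,253)],(140,175)))],.059,.043,.118,[.5,.279,-1.57],"block")
a=cv2.imread("a.png");b=cv2.imread("b.png")
for cam,im,(x,y,w,h) in(("scene",a,(265,112,45,40)),("top",b,(165,200,35,36))):
    hsv=cv2.cvtColor(im,40);m=cv2.inRange(hsv,(104,120,60),(125,255,255))
    mm=np.zeros_like(m);mm[y:y+h,x:x+w]=m[y:y+h,x:x+w]
    n,l,s,c=cv2.connectedComponentsWithStats(mm)
    for i in range(1,n):
        if s[i,4]>3: print(cam,s[i,4],c[i].round(2),atz(cam,c[i],.142).round(4))
E
```

```text
Traceback (most recent call last):
NameError: name '_cal' is not defined
```

```bash
sed -i 's/_cal/cal/g' h.py; cat > fit.py <<'E'
from h import *
from scipy.optimize import least_squares
def C(pts,off): return np.array(pts,float)/4+np.array(off)-0.375
S=np.array([(1,1),(1,-1),(-1,-1),(-1,1)])
def fit(obs,hx,hy,z,p0,label):
    def pr(cam,p):
        c,s=np.cos(p[2]),np.sin(p[2]);q=S*[hx*p[4],hy*p[5]]
        return np.array([proj(cam,[p[0]+c*x-s*y,p[1]+s*x+c*y,p[3]]) for x,y in q])
    P=[]
    p0=np.array(p0+[z,1,1.])
    for cam,uv in obs:
        q=pr(cam,p0);P.append((cam,np.array([uv[np.argmin(np.linalg.norm(uv-a,axis=1))] for a in q])))
    for nm,o,free in[("both",P,6),("noscale",P,4)]+[(a[0],[a],3) for a in P]:
        g=lambda v:np.concatenate([(pr(c,np.r_[v,p0[len(v):]])-u).ravel() for c,u in o])
        f=least_squares(g,p0[:free]);print(label,nm,f.x.round(4),g(f.x).round(1))
E
python3 - <<'E'
from fit import *
print(cal("top")["camera_matrix"],cal("scene")["camera_matrix"])
fit([("scene",C([(183,32),(302,92),(170,297),(38,223)],(100,228))),("top",C([(70,128),(268,37),(333,167),(138,260)],(330,162)))],.075,.052,.044,[.57,-.223,-1.11],"stand")
fit([("top",C([(72,103),(270,110),(265,260),(60,253)],(140,175)))],.059,.043,.118,[.5,.279,-1.57],"block")
a=cv2.imread("a.png");b=cv2.imread("b.png")
for cam,im,(x,y,w,h) in(("scene",a,(265,112,45,40)),("top",b,(165,200,35,36))):
    hsv=cv2.cvtColor(im,40);m=cv2.inRange(hsv,(104,120,60),(125,255,255))
    mm=np.zeros_like(m);mm[y:y+h,x:x+w]=m[y:y+h,x:x+w]
    n,l,s,c=cv2.connectedComponentsWithStats(mm)
    for i in range(1,n):
        if s[i,4]>3: print(cam,s[i,4],c[i].round(2),atz(cam,c[i],.142).round(4))
E
```

```text
[[429.46320476   0.         253.64273291]
 [  0.         429.46320476 192.83341953]
 [  0.           0.           1.        ]] [[349.36367568   0.         252.6863572 ]
 [  0.         349.36367568 191.60902323]
 [  0.           0.           1.        ]]
stand both [ 0.5692 -0.2192 -1.1128  0.0415  0.9208  0.889 ] [-0.9 -0.2 -0.4  0.4 -0.7 -0.1  0.4  0.1 -0.9 -0.2 -0.5 -0.2 -0.5 -0.2
  0.2 -0. ]
stand noscale [ 0.5676 -0.2195 -1.1118  0.0357] [-0.1  3.6 -3.6  1.9 -1.  -2.2  3.8 -0.4 -0.5 -2.2  2.   1.7 -2.   3.5
 -3.3 -0.2]
stand scene [ 0.5699 -0.2174 -1.1079] [ 0.3  2.8 -3.6  1.1 -0.9 -3.5  4.3 -1.7]
stand top [ 0.5688 -0.2196 -1.1148] [ 0.7 -3.1  3.2  1.1 -1.3  2.9 -2.6 -1.1]
block both [ 0.5086  0.3044 -1.5886 -0.0474  1.1906  1.209 ] [ 0.3 -0.  -0.3  0.1  0.4 -0.1 -0.4 -0. ]
block noscale [ 0.5012  0.2666 -1.5887  0.1481] [ 0.4  0.2 -0.1 -0.1  0.2 -0.3 -0.5  0.2]
block top [ 0.5023  0.2724 -1.5885] [-0.4  0.7 -0.9 -0.7  1.  -0.8  0.2  0.8]
scene 16 [286.75 128.38] [0.5025 0.2739 0.142 ]
scene 9 [295.11 131.56] [0.525 0.284 0.142]
top 52 [180.35 208.58] [0.5278 0.2709 0.142 ]
top 27 [178.63 219.59] [0.502 0.274 0.142]
top 36 [178.81 231.31] [0.4748 0.2726 0.142 ]
```

{"api": "step_arm", "payload": {
  "moves": [
    [[2, 3.2, 0, 0.05], [2, 3.2, 0, 0.05], [2, 3.2, 0, 0.05], [2, 3.2, 0, 0.05], [2, 3.2, 0, 0.05], [2, 3.2, 0, 0.05], [2, 3.2, 0, 0.05], [2, 3.2, 0, 0.05], [2, 3.2, 0, 0.05], [2, 3.2, 0, 0.05]]
  ],
  "grip": 0,
  "squeeze": 20
}}

```text
t: 1.73
tool_pos: [0.4318, -0.259, 0.2316]
tool_rot: [2.956, -1.062, 0.001]
contact_force: [0.6, -0.4, 0.1]
opening: 0.0854
```

{"api": "step_arm", "payload": {
  "moves": [
    [[0.6, 3.6, 0, 0.06], [0.6, 3.6, 0, 0.06], [0.6, 3.6, 0, 0.06], [0.6, 3.6, 0, 0.06], [0.6, 3.6, 0, 0.06], [0.6, 3.6, 0, 0.06], [0.6, 3.6, 0, 0.06], [0.6, 3.6, 0, 0.06], [0.6, 3.6, 0, 0.06], [0.6, 3.6, 0, 0.06]]
  ]
}}

```text
t: 2.57
tool_pos: [0.4911, 0.1012, 0.2316]
tool_rot: [3.138, -0.14, 0.001]
contact_force: [0.3, -0.7, -0.3]
opening: 0.0855
```

{"api": "step_arm", "payload": {
  "moves": [
    [[0.2, 3.0, 0, 0.015], [0.2, 3.0, 0, 0.015], [0.2, 3.0, 0, 0.015], [0.2, 3.0, 0, 0.015], [0.2, 3.0, 0, 0.01], [0.1, 2.2, 0, 0], [0, 0, 0, 0], [0, 0, 0, 0]]
  ]
}}

```text
t: 3.23
tool_pos: [0.5019, 0.2721, 0.2312]
tool_rot: [3.141, -0.031, -0.0]
contact_force: [0.3, -0.5, 0.5]
opening: 0.0851
```

```bash
python3 - <<'E'
from h import *
o=readout.get_obs();print(o["tool_pos"].round(4) if hasattr(o["tool_pos"],"round") else o["tool_pos"],o["tool_rot"],o["q"],o["contact_force"])
a=viewer.get_image("scene");b=viewer.get_image("top")
p=np.array(o["tool_pos"]);print(proj("scene",p),proj("top",p))
A=cv2.resize(a[90:165,240:340],(400,300),interpolation=2);B=cv2.resize(b[175:250,135:235],(400,300),interpolation=2)
cv2.imwrite("pics/3.png",cv2.resize(np.hstack([A,B]),(800,300)))
E
```

```text
[0.5019 0.2721 0.2312] [ 3.14088587e+00 -3.12629649e-02 -4.52270340e-04] [ 3.66588619e-01 -7.51660929e-02  1.73998814e+00 -4.08446682e-04
  1.47724108e+00  3.86533314e-01] [ 0.25663714 -0.53990001  0.46619103]
[288.70982481 103.08851481] [171.25026074 217.89416256]
```

View pics/3.png

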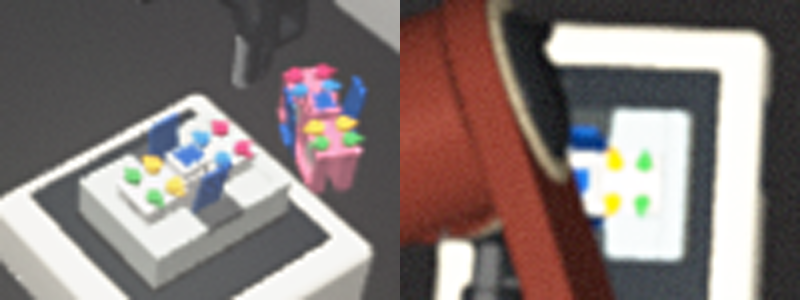

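The scene view shows the open gripper above the white carrier's boss (scene about (287,128)), with the right fingertip at about (301,110). I descend.

{"api": "step_arm", "payload": {
  "moves": [
    [[0, 0.1, -2, 0], [0, 0, -2, 0], [0, 0, -2, 0], [0, 0, -1.5, 0.002], [0, 0, -1.2, 0], [0, 0, -1.2, 0], [0, 0, -1, 0], [0, 0, 0, 0]]
  ]
}}

```text
t: 4.0
tool_pos: [0.501, 0.2714, 0.12]
tool_rot: [3.14, -0.033, -0.005]
contact_force: [-1.2, -0.2, -0.8]
opening: 0.0852
```

```bash
python3 - <<'E'
from h import *
o=readout.get_obs();print(o["tool_pos"],o["contact_force"])
a=viewer.get_image("scene");p=np.array(o["tool_pos"]);print(proj("scene",p),proj("scene",p+[.0425,0,.013]))
cv2.imwrite("pics/4.png",cv2.resize(a[80:170,235:355],(800,600),interpolation=2))
E
```

```text
[0.50100661 0.27139223 0.1199565 ] [-1.20086263 -0.17894578 -0.76333404]
[285.11940915 134.15319158] [295.7848287  140.12592212]
```

View pics/4.png

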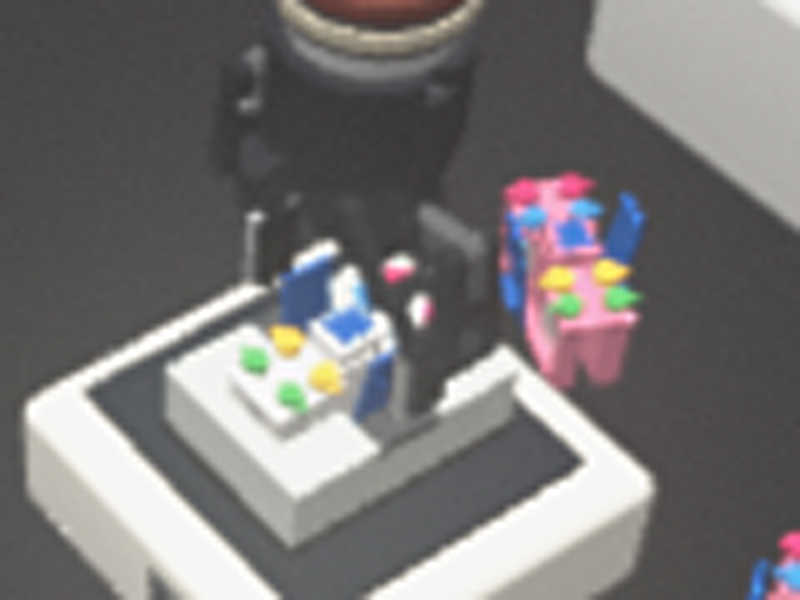

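The picture shows the fingers straddling the two tabs, with the right fingertip at scene (298,141) just above the rim. I centre and start closing in stages.

{"api": "step_arm", "payload": {
  "moves": [
    [[0.1, 0.2, 0.2, 0], [0, 0, 0, 0], [0, 0, 0, 0], [0, 0, 0, 0], [0, 0, 0, 0], [0, 0, 0, 0]]
  ],
  "grip": 0.36
}}

```text
t: 4.55
tool_pos: [0.5039, 0.2748, 0.1257]
tool_rot: [-3.14, 0.031, -0.003]
contact_force: [-0.5, 0.4, 4.1]
opening: 0.0546
```

{"api": "step_arm", "payload": {
  "moves": [
    [[0, 0, 0, 0], [0, 0, 0, 0], [0, 0, 0, 0], [0, 0, 0, 0]]
  ],
  "grip": 0.44
}}

```text
t: 4.88
tool_pos: [0.5038, 0.2747, 0.1254]
tool_rot: [-3.141, 0.031, -0.003]
contact_force: [-0.0, 0.1, 5.7]
opening: 0.0483
```

{"api": "step_arm", "payload": {
  "moves": [
    [[0, 0, 0, 0], [0, 0, 0, 0], [0, 0, 0, 0], [0, 0, 0, 0], [0, 0, 0, 0]]
  ],
  "grip": 0.53
}}

```text
t: 5.3
tool_pos: [0.5033, 0.2746, 0.1256]
tool_rot: [-3.141, 0.031, -0.0]
contact_force: [-2.0, -0.5, 8.0]
opening: 0.0406
```

```bash
python3 - <<'E'
from h import *
a=viewer.get_image("scene");o=readout.get_obs();print(o["tool_pos"],o["contact_force"],o["opening"])
cv2.imwrite("pics/5.png",cv2.resize(a[80:170,235:355],(640,480),interpolation=2))
E
```

```text
[0.50325877 0.27465125 0.12556757] [-1.64605329  0.16935978  7.78447628] 0.040237433726462296
```

View pics/5.png

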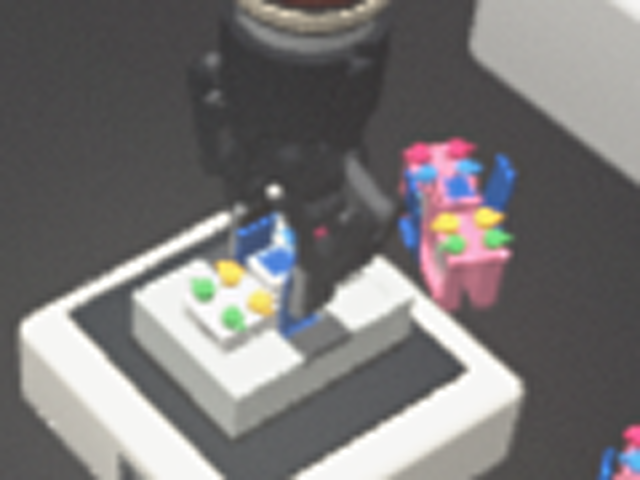

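{"api": "step_arm", "payload": {
  "moves": [
    [[0, 0, 0.1, 0], [0, 0, 0.1, 0], [0, 0, 0.1, 0], [0, 0, 0, 0], [0, 0, 0, 0]]
  ]
}}

```text
t: 5.77
tool_pos: [0.503, 0.2745, 0.127]
tool_rot: [-3.141, 0.031, 0.001]
contact_force: [1.1, 1.6, 0.5]
opening: 0.0405
```

{"api": "step_arm", "payload": {
  "moves": [
    [[0, 0, 0.1, 0], [0, 0, 0.1, 0], [0, 0, 0.1, 0], [0, 0, 0, 0]]
  ]
}}

```text
t: 6.1
tool_pos: [0.503, 0.2743, 0.1304]
tool_rot: [3.141, -0.031, -0.0]
contact_force: [-1.6, 2.1, 1.5]
opening: 0.0405
```

{"api": "step_arm", "payload": {
  "moves": [
    [[0, 0, 0.15, 0], [0, 0, 0.15, 0], [0, 0, 0.15, 0], [0, 0, 0.15, 0], [0, 0, 0.15, 0], [0, 0, 0, 0]]
  ]
}}

```text
t: 6.6
tool_pos: [0.5031, 0.2741, 0.1379]
tool_rot: [3.141, -0.032, -0.0]
contact_force: [-0.2, -0.4, -2.7]
opening: 0.0403
```

Force is −2.7 N, which is just the carrier's weight, so it is free and held. I raise it out of the well.

{"api": "step_arm", "payload": {
  "moves": [
    [[0, 0, 0.4, 0], [0, 0, 0.4, 0], [0, 0, 0.4, 0], [0, 0, 0.5, 0], [0, 0, 0.5, 0], [0, 0, 0.5, 0], [0, 0, 1, 0], [0, 0, 1.5, 0], [0, 0, 1.5, 0], [0, 0, 0, 0]]
  ]
}}

```text
t: 7.43
tool_pos: [0.5051, 0.2751, 0.2096]
tool_rot: [-3.139, 0.031, -0.011]
contact_force: [0.8, 0.3, -1.3]
opening: 0.0405
```

```bash
python3 - <<'E'
from h import *
a=viewer.get_image("scene");b=viewer.get_image("top");o=readout.get_obs();print(o["tool_pos"],o["tool_rot"],o["contact_force"],o["opening"])
A=cv2.resize(a[60:165,225:345],(480,420),interpolation=2)
cv2.imwrite("pics/6.png",A)
E
```

```text
[0.50364394 0.27454434 0.20594631] [-3.14061409e+00  3.13677975e-02 -3.13059445e-03] [ 0.6209957  -0.67269901 -2.35705191] 0.04011463598159407
```

View pics/6.png

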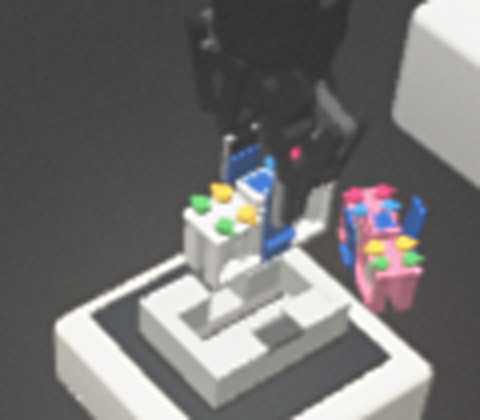

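The carrier is out and level, held at its tabs (scene about (288,108)), and the empty well is visible beneath it. I carry it to the stand.

{"api": "step_arm", "payload": {
  "moves": [
    [[0.1, -1, 0, 0.0], [0.3, -2, 0, 0.02], [0.4, -3, 0, 0.028], [0.4, -3, 0, 0.03], [0.4, -3, 0, 0.03], [0.4, -3, 0, 0.03], [0.4, -3, 0, 0.03], [0.4, -3, 0, 0.03], [0.4, -3, 0, 0.03], [0.4, -3, 0, 0.03]]
  ]
}}

```text
t: 8.37
tool_pos: [0.538, 0.0023, 0.2033]
tool_rot: [-3.119, -0.375, 0.004]
contact_force: [0.0, -0.4, -1.6]
opening: 0.0407
```

{"api": "step_arm", "payload": {
  "moves": [
    [[0.4, -3, 0, 0.03], [0.4, -3, 0, 0.03], [0.4, -3, 0, 0.03], [0.4, -3, 0, 0.03], [0.4, -3, 0, 0.03], [0.4, -3, 0, 0.03], [0.35, -2.4, 0, 0.03], [0.2, -1.5, 0, 0.01], [0, -0.5, 0, 0], [0, 0, 0, 0]]
  ]
}}

```text
t: 9.2
tool_pos: [0.5675, -0.2208, 0.2033]
tool_rot: [-3.059, -0.709, 0.003]
contact_force: [0.0, -0.3, -2.2]
opening: 0.0401
```

{"api": "step_arm", "payload": {
  "moves": [
    [[0, 0, -1, 0], [0, 0, -1.5, 0], [0, 0, -2, 0], [0, 0, -2, 0], [0, 0, -1.5, 0], [0, 0, -1.2, 0], [0, 0, 0, 0], [0, 0, 0, 0], [0, 0, 0, 0]]
  ]
}}

```text
t: 9.95
tool_pos: [0.5693, -0.2195, 0.1138]
tool_rot: [3.058, 0.714, 0.002]
contact_force: [0.2, -0.9, -1.5]
opening: 0.0399
```

```bash
python3 - <<'E'
from h import *
a=viewer.get_image("scene");b=viewer.get_image("top");o=readout.get_obs();print(o["tool_pos"],o["tool_rot"],o["contact_force"],o["opening"])
cv2.imwrite("a7.png",a);cv2.imwrite("b7.png",b)
A=cv2.resize(a[210:310,90:190],(400,400),interpolation=2);B=cv2.resize(b[150:250,325:425],(400,400),interpolation=2)
cv2.imwrite("pics/7.png",np.hstack([A,B]))
E
```

```text
[ 0.56960956 -0.21998425  0.11452266] [3.0576773  0.71311895 0.00339491] [-0.03722003 -0.3028232  -2.39308616] 0.040392176321213426
```

View pics/7.png

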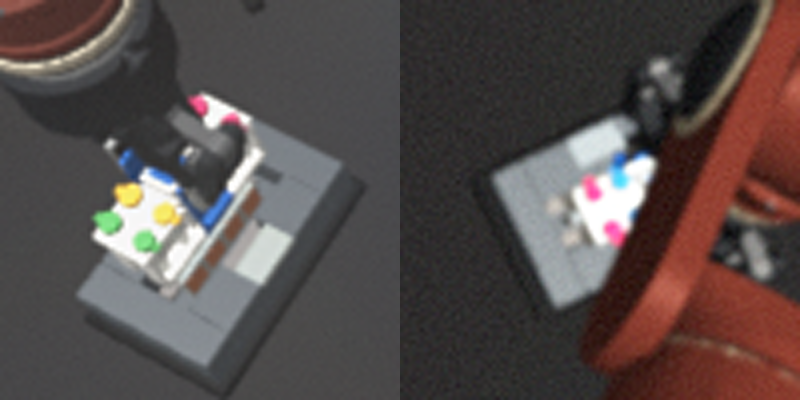

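The scene picture shows the carrier above the stand, parallel to it and centred to within a few mm. I lower it and feel for the mouth.

{"api": "step_arm", "payload": {
  "moves": [
    [[0.05, 0.1, -0.5, 0], [0, 0, -0.7, 0], [0, 0, -0.7, 0], [0, 0, -0.5, 0], [0, 0, -0.3, 0], [0, 0, -0.1, 0], [0, 0, 0, 0], [0, 0, 0, 0]]
  ]
}}

```text
t: 10.72
tool_pos: [0.5692, -0.2188, 0.0849]
tool_rot: [3.059, 0.713, 0.0]
contact_force: [0.7, 1.4, -1.9]
opening: 0.0403
```

{"api": "step_arm", "payload": {
  "moves": [
    [[0, 0, -0.1, 0], [0, 0, -0.1, 0], [0, 0, -0.1, 0], [0, 0, 0, 0], [0, 0, 0, 0]]
  ]
}}

```text
t: 11.13
tool_pos: [0.5691, -0.2186, 0.0818]
tool_rot: [-3.06, -0.713, 0.0]
contact_force: [0.5, 0.8, -1.5]
opening: 0.04
```

{"api": "step_arm", "payload": {
  "moves": [
    [[0, 0, -0.1, 0], [0, 0, -0.1, 0], [0, 0, 0, 0], [0, 0, 0, 0]]
  ]
}}

```text
t: 11.47
tool_pos: [0.5692, -0.2186, 0.0797]
tool_rot: [-3.059, -0.713, -0.0]
contact_force: [1.0, 0.1, -3.1]
opening: 0.0401
```

{"api": "step_arm", "payload": {
  "moves": [
    [[0, 0, -0.1, 0], [0, 0, -0.1, 0], [0, 0, 0, 0], [0, 0, 0, 0]]
  ]
}}

```text
t: 11.8
tool_pos: [0.5691, -0.2186, 0.0777]
tool_rot: [-3.059, -0.713, -0.0]
contact_force: [1.4, 0.1, -2.4]
opening: 0.0401
```

{"api": "step_arm", "payload": {
  "moves": [
    [[0, 0, -0.1, 0], [0, 0, -0.1, 0], [0, 0, 0, 0], [0, 0, 0, 0]]
  ]
}}

```text
t: 12.13
tool_pos: [0.5691, -0.2186, 0.0757]
tool_rot: [-3.059, -0.713, -0.0]
contact_force: [0.9, 0.7, -2.8]
opening: 0.0404
```

{"api": "step_arm", "payload": {
  "moves": [
    [[0, 0, -0.1, 0], [0, 0, -0.1, 0], [0, 0, 0, 0], [0, 0, 0, 0]]
  ]
}}

```text
t: 12.47
tool_pos: [0.5691, -0.2186, 0.0737]
tool_rot: [-3.06, -0.713, -0.0]
contact_force: [1.6, 1.3, -2.3]
opening: 0.0404
```

```bash
python3 - <<'E'
from h import *
a=viewer.get_image("scene");o=readout.get_obs();print(o["tool_pos"],o["contact_force"],o["wrist_torque"])
cv2.imwrite("pics/8.png",cv2.resize(a[220:310,90:190],(600,540),interpolation=2))
E
```

```text
[ 0.56913017 -0.21859988  0.07365038] [ 1.16565937  0.69391133 -2.90021614] [ 0.06299051 -0.28098992  0.00643812]
```

View pics/8.png

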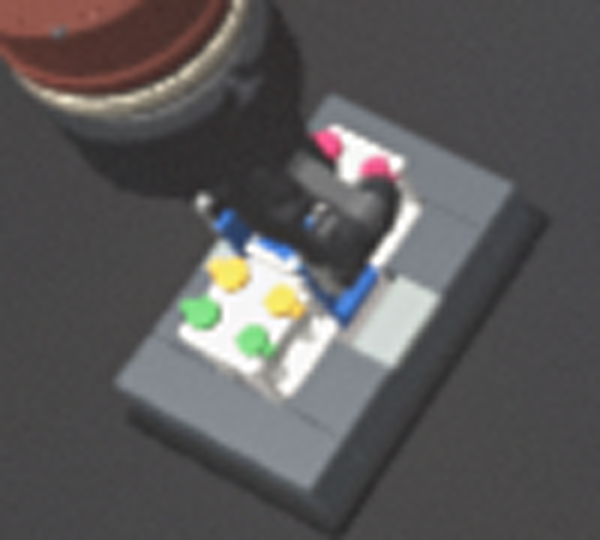

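It appears to be in the mouth, with the foot inside the well edges and the deck low. I keep lowering, watching the force.

{"api": "step_arm", "payload": {
  "moves": [
    [[0, 0, -0.15, 0], [0, 0, -0.15, 0], [0, 0, -0.15, 0], [0, 0, -0.15, 0], [0, 0, 0, 0], [0, 0, 0, 0]]
  ]
}}

```text
t: 13.02
tool_pos: [0.5691, -0.2186, 0.0675]
tool_rot: [-3.059, -0.713, 0.0]
contact_force: [1.8, 0.9, -2.9]
opening: 0.04
```

{"api": "step_arm", "payload": {
  "moves": [
    [[0, 0, -0.15, 0], [0, 0, -0.15, 0], [0, 0, -0.15, 0], [0, 0, -0.15, 0], [0, 0, 0, 0], [0, 0, 0, 0]]
  ]
}}

```text
t: 13.52
tool_pos: [0.5691, -0.2186, 0.0615]
tool_rot: [-3.059, -0.713, 0.0]
contact_force: [1.4, 0.2, -2.5]
opening: 0.0401
```

{"api": "step_arm", "payload": {
  "moves": [
    [[0, 0, -0.1, 0], [0, 0, -0.1, 0], [0, 0, -0.1, 0], [0, 0, 0, 0], [0, 0, 0, 0]]
  ]
}}

```text
t: 13.93
tool_pos: [0.5691, -0.2187, 0.0586]
tool_rot: [-3.06, -0.713, -0.0]
contact_force: [0.6, 0.4, -2.9]
opening: 0.0402
```

{"api": "step_arm", "payload": {
  "moves": [
    [[0, 0, -0.1, 0], [0, 0, -0.1, 0], [0, 0, 0, 0], [0, 0, 0, 0]]
  ]
}}

```text
t: 14.27
tool_pos: [0.5694, -0.2187, 0.0572]
tool_rot: [3.059, 0.713, 0.001]
contact_force: [0.9, 0.9, 0.9]
opening: 0.0404
```

The lifter is felt where expected (TCP 0.0572 m). I release the tabs slowly, back off, shut the fingers and press the boss.

{"api": "step_arm", "payload": {
  "moves": [
    [[0, 0, 0, 0], [0, 0, 0, 0], [0, 0, 0, 0], [0, 0, 0, 0]]
  ],
  "grip": 0.38
}}

```text
t: 14.6
tool_pos: [0.5689, -0.2188, 0.0568]
tool_rot: [3.06, 0.713, -0.001]
contact_force: [-1.5, -1.0, 0.6]
opening: 0.0531
```

{"api": "step_arm", "payload": {
  "moves": [
    [[0, 0, 0, 0], [0, 0, 0, 0], [0, 0, 0, 0], [0, 0, 0, 0], [0, 0, 0, 0], [0, 0, 0, 0], [0, 0, 0, 0]]
  ],
  "grip": 0.05
}}

```text
t: 15.18
tool_pos: [0.5691, -0.2187, 0.0568]
tool_rot: [3.06, 0.713, -0.0]
contact_force: [-0.2, 0.2, -0.4]
opening: 0.0809
```

{"api": "step_arm", "payload": {
  "moves": [
    [[0, 0, 0.5, 0], [0, 0, 1, 0], [0, 0, 1.5, 0], [0, 0, 1.5, 0], [0, 0, 1, 0], [0, 0, 0.5, 0], [0, 0, 0, 0], [0, 0, 0, 0]]
  ]
}}

```text
t: 15.85
tool_pos: [0.5691, -0.2187, 0.117]
tool_rot: [3.059, 0.713, 0.0]
contact_force: [-0.0, -0.5, 0.1]
opening: 0.0808
```

```bash
python3 - <<'E'
from h import *
a=viewer.get_image("scene");o=readout.get_obs();print(o["tool_pos"],o["tool_rot"],o["contact_force"],o["opening"])
cv2.imwrite("pics/9.png",cv2.resize(a[220:310,90:190],(600,540),interpolation=2))
print(atz("scene",(136,262),.074))
E
```

```text
[ 0.56870541 -0.2184335   0.11615059] [-3.05887768e+00 -7.12987509e-01  1.24899758e-03] [-0.38486107  0.64843945 -0.88378803] 0.08116518816478221
[ 0.56598633 -0.22579943  0.074     ]
```

View pics/9.png

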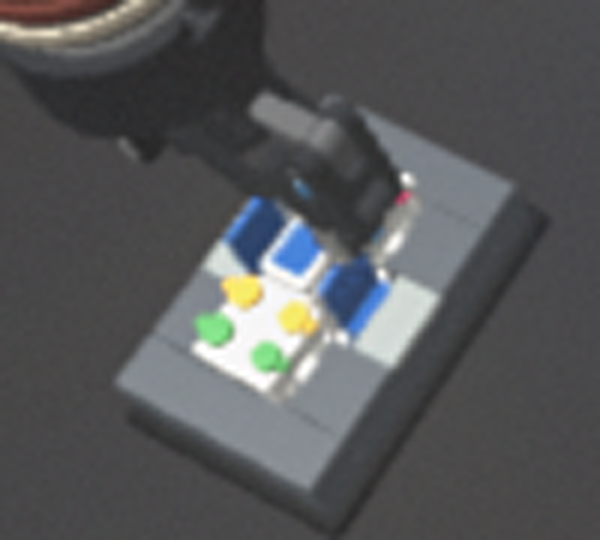

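The carrier sits in the well with both tabs sprung out (scene (133,260) and (149,269)), and the boss is clear at (139,261). I shut the fingers and press.

{"api": "step_arm", "payload": {
  "moves": [
    [[0, 0, 0, 0], [0, 0, 0, 0], [0, 0, 0, 0], [0, 0, 0, 0], [0, 0, 0, 0], [0, 0, 0, 0], [0, 0, 0, 0], [0, 0, 0, 0], [0, 0, 0, 0], [0, 0, 0, 0]]
  ],
  "grip": 1
}}

```text
t: 16.73
tool_pos: [0.5692, -0.2187, 0.1168]
tool_rot: [3.06, 0.713, 0.0]
contact_force: [-0.3, -0.6, -0.0]
opening: 0.0
```

{"api": "step_arm", "payload": {
  "moves": [
    [[0, 0, -0.8, 0], [0, 0, -1, 0], [0, 0, -0.8, 0], [0, 0, -0.5, 0], [0, 0, -0.3, 0], [0, 0, -0.2, 0], [0, 0, -0.1, 0], [0, 0, 0, 0], [0, 0, 0, 0]]
  ]
}}

```text
t: 17.48
tool_pos: [0.5694, -0.2188, 0.0802]
tool_rot: [3.059, 0.713, 0.001]
contact_force: [-0.4, -0.2, 0.0]
opening: -0.0001
```

{"api": "step_arm", "payload": {
  "moves": [
    [[0, 0, -0.1, 0], [0, 0, -0.1, 0], [0, 0, -0.1, 0], [0, 0, -0.1, 0], [0, 0, 0, 0], [0, 0, 0, 0]]
  ]
}}

```text
t: 17.98
tool_pos: [0.569, -0.2186, 0.0757]
tool_rot: [-3.059, -0.713, 0.0]
contact_force: [0.1, 1.0, 0.7]
opening: -0.0001
```

{"api": "step_arm", "payload": {
  "moves": [
    [[0, 0, -0.1, 0], [0, 0, -0.1, 0], [0, 0, 0, 0], [0, 0, 0, 0]]
  ]
}}

```text
t: 18.32
tool_pos: [0.5693, -0.2187, 0.074]
tool_rot: [3.059, 0.713, 0.001]
contact_force: [0.8, 0.4, 0.9]
opening: -0.0004
```

{"api": "step_arm", "payload": {
  "moves": [
    [[0, 0, -0.1, 0], [0, 0, -0.1, 0], [0, 0, 0, 0], [0, 0, 0, 0]]
  ]
}}

```text
t: 18.65
tool_pos: [0.5695, -0.2189, 0.073]
tool_rot: [3.059, 0.713, 0.001]
contact_force: [-1.6, 1.3, 5.7]
opening: -0.0
```

{"api": "step_arm", "payload": {
  "moves": [
    [[0, 0, -0.1, 0], [0, 0, -0.1, 0], [0, 0, 0, 0], [0, 0, 0, 0]]
  ]
}}

```text
t: 18.98
tool_pos: [0.5697, -0.219, 0.0713]
tool_rot: [3.059, 0.713, 0.001]
contact_force: [-1.6, 0.9, 5.8]
opening: -0.0001
```

{"api": "step_arm", "payload": {
  "moves": [
    [[0, 0, -0.1, 0], [0, 0, 0, 0], [0, 0, 0, 0]]
  ]
}}

```text
t: 19.23
tool_pos: [0.5697, -0.2191, 0.0703]
tool_rot: [3.059, 0.713, 0.001]
contact_force: [-2.0, 1.2, 6.8]
opening: -0.0001
```

{"api": "step_arm", "payload": {
  "moves": [
    [[0, 0, -0.1, 0], [0, 0, 0, 0], [0, 0, 0, 0]]
  ]
}}

```text
t: 19.48
tool_pos: [0.5697, -0.2191, 0.0693]
tool_rot: [3.058, 0.713, 0.001]
contact_force: [-1.7, -0.1, 6.1]
opening: -0.0
```

{"api": "step_arm", "payload": {
  "moves": [
    [[0, 0, -0.1, 0], [0, 0, 0, 0], [0, 0, 0, 0]]
  ]
}}

```text
t: 19.73
tool_pos: [0.5699, -0.2191, 0.0681]
tool_rot: [3.058, 0.713, 0.002]
contact_force: [-0.8, 1.2, 5.9]
opening: 0.0002
```

{"api": "step_arm", "payload": {
  "moves": [
    [[0, 0, -0.1, 0], [0, 0, 0, 0], [0, 0, 0, 0]]
  ]
}}

```text
t: 19.98
tool_pos: [0.57, -0.2191, 0.068]
tool_rot: [3.058, 0.713, 0.002]
contact_force: [-3.0, 1.2, 10.2]
opening: -0.0001
```

{"api": "step_arm", "payload": {
  "moves": [
    [[0, 0, -0.05, 0], [0, 0, 0, 0], [0, 0, 0, 0]]
  ]
}}

```text
t: 20.23
tool_pos: [0.57, -0.2191, 0.068]
tool_rot: [3.059, 0.713, 0.002]
contact_force: [-4.8, 2.1, 12.8]
opening: 0.0002
```

It is at the floor (0.068 = 0.014 + 0.054 m) with 12.8 N. I back off and check that it stays down.

{"api": "step_arm", "payload": {
  "moves": [
    [[0, 0, 0.15, 0], [0, 0, 0.1, 0], [0, 0, 0.1, 0], [0, 0, 0, 0], [0, 0, 0, 0]]
  ]
}}

```text
t: 20.65
tool_pos: [0.5689, -0.2186, 0.0684]
tool_rot: [-3.059, -0.713, 0.001]
contact_force: [-0.4, -0.1, 1.3]
opening: 0.0
```

{"api": "step_arm", "payload": {
  "moves": [
    [[0, 0, -0.1, 0], [0, 0, -0.1, 0], [0, 0, 0, 0], [0, 0, 0, 0]]
  ]
}}

```text
t: 20.98
tool_pos: [0.569, -0.2186, 0.0681]
tool_rot: [-3.059, -0.713, 0.002]
contact_force: [-3.9, 1.5, 9.4]
opening: -0.0003
```

{"api": "step_arm", "payload": {
  "moves": [
    [[0, 0, 0.3, 0], [0, 0, 0.4, 0], [0, 0, 0.4, 0], [0, 0, 0, 0], [0, 0, 0, 0]]
  ]
}}

```text
t: 21.4
tool_pos: [0.5692, -0.2187, 0.0779]
tool_rot: [3.059, 0.713, 0.0]
contact_force: [0.0, -0.3, -0.8]
opening: -0.0006
```

{"api": "step_arm", "payload": {
  "moves": [
    [[0, 0, -0.3, 0], [0, 0, -0.2, 0], [0, 0, -0.1, 0], [0, 0, 0, 0], [0, 0, 0, 0]]
  ]
}}

```text
t: 21.82
tool_pos: [0.5689, -0.2185, 0.0714]
tool_rot: [-3.059, -0.713, 0.001]
contact_force: [-0.1, 0.3, -0.0]
opening: -0.0001
```

At 0.0714 m there is no contact, where an unlatched carrier would stand at 0.074, so it is latched. I retreat and look.

{"api": "step_arm", "payload": {
  "moves": [
    [[0, 0, 0.5, 0], [0, 0, 1.5, 0], [0, 0, 2.5, 0], [0, 0, 3, 0], [0, 0, 3, 0], [0, 0, 3, 0], [0, 0, 2, 0], [0, 0, 0, 0]]
  ],
  "grip": 1
}}

```text
t: 22.48
tool_pos: [0.5718, -0.2201, 0.2343]
tool_rot: [3.052, 0.712, 0.014]
contact_force: [-1.2, 0.5, 0.6]
opening: -0.0004
```

{"api": "step_arm", "payload": {
  "moves": [
    [[0, -2, 0, 0], [-1, -3, 0, 0], [-1, -3.5, 0, 0], [-1, -3.5, 0, 0], [-1, -3.5, 0, 0], [-1, -3.5, 0, 0], [-1, -3, 0, 0], [0, -1, 0, 0], [0, 0, 0, 0]]
  ]
}}

```text
t: 23.23
tool_pos: [0.508, -0.4507, 0.2255]
tool_rot: [-3.06, -0.708, 0.001]
contact_force: [0.3, 1.0, 0.3]
opening: 0.0
```

```bash
python3 - <<'E'
from h import *
a=viewer.get_image("scene");b=viewer.get_image("top")
cv2.imwrite("pics/10.png",np.hstack([cv2.resize(a[225:305,95:185],(405,360),interpolation=2),cv2.resize(b[160:240,330:420],(395,360),interpolation=2)]))
for cam,im,(x,y,w,h) in(("scene",a,(115,235,50,50)),("top",b,(350,175,55,50))):
    hsv=cv2.cvtColor(im,40);m=cv2.inRange(hsv,(104,120,60),(125,255,255));mm=np.zeros_like(m);mm[y:y+h,x:x+w]=m[y:y+h,x:x+w]
    n,l,s,c=cv2.connectedComponentsWithStats(mm)
    for i in range(1,n):
        if s[i,4]>3: print(cam,s[i,4],c[i].round(2),atz(cam,c[i],.068).round(4))
E
```

```text
scene 80 [131.31 258.52] [ 0.5482 -0.2308  0.068 ]
scene 5 [152.2 259.6] [ 0.5802 -0.1933  0.068 ]
scene 32 [140.03 262.91] [ 0.5704 -0.2196  0.068 ]
scene 41 [149.95 268.27] [ 0.5959 -0.2075  0.068 ]
top 33 [377.03 188.64] [ 0.591  -0.2056  0.068 ]
top 19 [382.74 197.11] [ 0.57   -0.2195  0.068 ]
top 38 [385.87 206.47] [ 0.5467 -0.2269  0.068 ]
```

View pics/10.png

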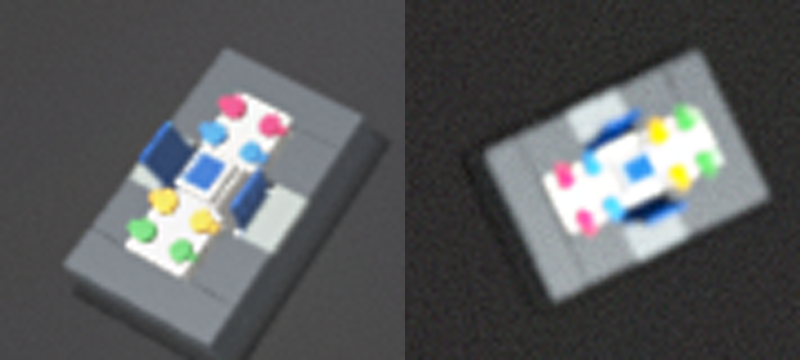

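Both views show the carrier centred in the well. The boss lands at (0.570,−0.2195) at z = 0.068 in both cameras, and the tabs are splayed symmetrically. I make one light touch probe to confirm the height.

{"api": "step_arm", "payload": {
  "moves": [
    [[0.4, 2, 0, 0], [0.8, 3, 0, 0], [0.9, 3.4, 0, 0], [0.9, 3.4, 0, 0], [0.9, 3.4, 0, 0], [0.9, 3.4, 0, 0], [0.8, 3, 0, 0], [0.5, 1.6, 0, 0], [0, 0, 0, 0], [0, 0, 0, 0]]
  ]
}}

```text
t: 24.17
tool_pos: [0.5704, -0.2141, 0.2268]
tool_rot: [3.058, 0.719, -0.0]
contact_force: [0.9, -0.2, 0.3]
opening: 0.0002
```

{"api": "step_arm", "payload": {
  "moves": [
    [[0, 0, -2, 0], [0, 0, -3, 0], [0, 0, -3, 0], [0, 0, -2.5, 0], [0, 0, -2, 0], [0, 0, -1.2, 0], [0, 0, -0.5, 0], [0, 0, 0, 0], [0, 0, 0, 0], [0, 0, 0, 0]]
  ]
}}

```text
t: 25.0
tool_pos: [0.5713, -0.2174, 0.0869]
tool_rot: [3.057, 0.713, 0.004]
contact_force: [0.3, -0.0, -0.9]
opening: 0.0001
```

{"api": "step_arm", "payload": {
  "moves": [
    [[-0.1, -0.1, -0.4, 0], [0, 0, -0.4, 0], [0, 0, -0.4, 0], [0, 0, -0.2, 0], [0, 0, -0.1, 0], [0, 0, 0, 0], [0, 0, 0, 0], [0, 0, 0, 0]]
  ]
}}

```text
t: 25.67
tool_pos: [0.5692, -0.2177, 0.0699]
tool_rot: [3.059, 0.713, 0.0]
contact_force: [-0.1, 0.1, -0.1]
opening: 0.0001
```

{"api": "step_arm", "payload": {
  "moves": [
    [[0, 0, -0.1, 0], [0, 0, 0, 0], [0, 0, 0, 0], [0, 0, 0, 0]]
  ]
}}

```text
t: 26.0
tool_pos: [0.5691, -0.2177, 0.0688]
tool_rot: [3.06, 0.713, 0.0]
contact_force: [0.5, -0.5, 0.5]
opening: 0.0001
```

There is no contact down to 0.0688 m, so the boss is at its home height of 0.068. I retreat and hand in.

{"api": "step_arm", "payload": {
  "moves": [
    [[0, 0, 0.5, 0], [0, 0, 1.5, 0], [0, 0, 2.5, 0], [0, 0, 3, 0], [0, 0, 3, 0], [0, 0, 2, 0], [0, 0, 1, 0], [0, 0, 0, 0], [0, 0, 0, 0], [0, 0, 0, 0]]
  ]
}}

```text
t: 26.83
tool_pos: [0.5681, -0.2172, 0.2015]
tool_rot: [-3.057, -0.713, 0.004]
contact_force: [0.9, 0.5, -0.5]
opening: 0.0001
```

```bash
python3 -c "
from h import *
o=readout.get_obs();print(o['t'],o['tool_pos'],o['contact_force']);print(ctrl.finish_job())"
```

```text
26.8333 [ 0.568139   -0.21718896  0.20149726] [ 0.89927176  0.5073336  -0.54639566]
the job is handed in; nothing more can be done
None
```

The white carrier is out of the shaker and latched at the floor of the magnetic stand's well, and the job is handed in at 26.8 s.

- **Release and lift:** I pinched both tabs to 40 mm with the squeeze set at 20 N, its minimum. As the carrier came free the wrist showed no downward pull. Once it was out, only its weight of about 2.7 N hung on the gripper.
- **Insertion:** It entered the stand's mouth on the first try. I lowered it pinched until I felt the lifter, then let the tabs go.
- **Press:** I pressed the boss to the floor with a highest reading of 12.8 N. A second press, made while checking that it stayed down, reached 9.4 N.

**Last checks:**
- **Position:** Both cameras put the boss at about (0.570, −0.2195) m for its home height of 0.068 m. The carrier looks centred with both tabs sprung out evenly.
- **Height:** A light touch probe met nothing down to 0.0688 m. An unlatched carrier's boss would stand at 0.074 m.
- **Not separately confirmed:** I felt no distinct click; the force stayed at 6 to 7 N until the carrier reached the floor. That each tab has caught, and that the carrier is level, is inferred from the height and the pictures. I did not re-measure the other bench items, but felt no unexpected contact on the way.

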